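# Refit the heater knob and hold it in to light

### The arm

A 6-joint arm with a two-finger parallel gripper is mounted at the origin on the work surface. World frame = base frame: x ahead of the robot, y to its left, z up, the work surface at z = 0. Lengths are in m, angles in rad, forces in N, time in s.
With the tool pointing down it reaches from about 0.35 to 0.975 m from the base axis. Payload 17.4 kg.
Tool frame: the origin (TCP) lies at the very end of the fingers, on their centre line; the grasp point (between the pads) lies 19 mm behind it; y points along the fingers, z is the direction in which the jaws open and shut, and the axes are right-handed (so a half turn about y gives the same grasp; the last joint's range is limited). The gripper opens to 85 mm and grips with 20 to 120 N. Pads are 22 mm wide; open, the fingers measure 114 mm over their backs; the gripper's body (76 mm by 85 mm) begins 54 mm behind the grasp point. The pads swing forward as they close: fully open they stand 13 mm farther back than shut.
Start: joints at [1.08, 0.116, 1.442, -0, 1.584, -0.038], TCP at [0.295, 0.607, 0.231] pointing down, gripper open.
Joint ranges: [-2.83, 2.83], [-0.83, 2.19], [0.07, 2.5], [-1.14, 4.28], [0.01, 3], [-2.97, 2.97]. Speed limits (rad/s): [1.89, 1.89, 2.22, 3.14, 3.14, 3.14].

### API

Orientations are given as a 3x3 rotation matrix whose columns are the frame's x, y, z axes.
In Python, from station import get_state, cams, manip, models gives the robot as it stands.
- The arm moves only by the tool servo_tool, never from a script. Its argument "series" is one flat list of numbers, 6 for each row, row after row: the shift along the tool's x, y, z in mm, then the turn, a rotation vector about the tool's x, y, z in degrees. A call has 1 to 12 rows; each row is the pose to reach, as a shift and turn from the pose commanded when the call began, along the tool's axes at that moment; what a row does not reach only later rows make up. A row lasts 1/8 s, in which the tool goes at most 62.5 mm and 10.7 degrees, less where a joint would pass 70% of its speed; a pose out of reach is approached as far as the arm can. A call with a gripper value outside its range is refused whole. "jaw" is the closure, from -1 (fully open) to 1 (shut), so that 0 is half open, set as the call begins (left out, the last holds). The fingers move at their own pace and stop on an object; the grip force is fixed at half the most. Time passes only in rows, so rows that repeat a pose let the fingers close. It gives the time, the measured TCP pose, the force and the opening at its end, in the units of the state.
- get_state(): the state, without advancing time (a new reading comes with each control period).
- cams.get_image(name): name is "side" or "top"; returns the picture (400x640x3 uint8, red, green, blue); there is no depth.
- cams.calibration(name): a dict with "mtx" (3x3 intrinsics, pixels), "eye" and "rotation" of the camera in the world. Camera axes: x right, y up, looking along -z (the intrinsics and any distortion apply to the point x, -y, -z); pixel columns grow to the right and rows downward; lengths in m; the calibration is good to about 2 mm. A picture is of the moment at which its call begins. calibration takes no time and is no camera call.
- manip.close_job(): hands the job in, once; it reports no verdict.
Trained networks look in the newest picture that a camera, given by its name, has taken for a name from the list of things; names that differ only in an ending like _2 or _b are one class to them, and where a whole thing is asked for, a point or a joint stands for the part that bears it (a point fixed in the world has none). Each returns a list of dicts, best first, with "score" (0 to 1); they miss things now and then, are a little off and sometimes report something else, mostly with a low value. They report only what shows in the picture. A call takes as long as a camera call. They do not tell look-alikes from the thing itself.
- models.look_for(thing, camera): "point" ([x, y, z] in m, in world coordinates, good to about 4 mm: the middle of the surface that is visible of it).
The state is a dict: "time": time; "joints": joint angles; "qvel": joint speeds; "joint_efforts": joint torques, N m; "position": TCP position; "eef_rot": TCP orientation; "force": force on the tool from outside, world axes, zero at the start; "torque": the same for the moment, N m; "opening": opening from 0.0 (shut) to 1.0 (fully open).
Only numpy, scipy, OpenCV 4.12 (cv2) and the standard library are available. Lean on these libraries where they do the work, as an engineer would, in place of code of your own. Each camera call takes 0.05 s, during which the arm holds its last target.

### The job

Open the gas on the caravan heater's control box by pushing the orange slide all the way to its stop at the green end. Then take the cream-coloured control knob lying on the counter, turn it so that the flat in its hole matches the flat on the brass D-shaft (red marks in line), push it fully home on the shaft, and press it all the way in, as for lighting the heater. Finish while your gripper is still holding the knob pressed in; leave the cream jar, tumbler, spanner and screw tin where they are.

Things in the scene. Friction and masses are not known exactly. Their poses are not given: they have to be found in the camera images.
- console: white heater control box fixed on the counter, 170 (x) x 260 (y) x 50 mm, grey top plate; origin at the centre of its underside, on the counter. Its own x points away from the robot at yaw 0, its own y is the long way. The D-shaft stands at own (0, -75) mm and the orange slide runs along own y at own x = 0.
- gas_slide (a joint): orange gas slide, in m: 0 = shut (grip at own y = +20 mm of the box), 0.060 = fully open against the stop at +y, next to the green strip (grip at own y = +80 mm). Rubs with about 2 N and stays where it is left. It may start part-way.
- gas_slide_top (a point): centre of the top of the slide's orange grip, about 104 mm above the counter; the grip is a block 28 mm along the box's x, 20 mm along the box's y (the sliding direction) and 40 mm tall, standing on an aluminium track 14 mm high (40 x 110 mm) on the box.
- knob: loose cream knob, about 60 g, upright on the counter: round skirt 48 mm wide, 23 tall; on it a grip bar 44 long (own x), 14 thick (own y), 24 tall; 47 mm overall. Origin: centre of its underside, z up. A blind D-hole opens in the underside on the axis: 14 mm wide, 18 deep, its flat on the +x side 4 mm from the axis. Red stripe on the bar: points to +x, the side of the flat.
- spindle: brass D-shaft, 12 mm wide, flat on its +x side 3 mm from the axis, top 2 mm chamfered, standing 16 mm above a dark collar 42 mm wide. Origin: on the axis at the collar's top, where the knob seats (60 mm above the counter, unpressed); z up. Red mark on the collar: the flat's side (+x). Starts turned either way, stiff (0.12 N m). The knob fits when its x is within 0.2 rad of the shaft's x.
- press (a joint): how far the collar and shaft are pushed down, in m: 0 = out, 0.008 = fully in. Sprung: about 4 N to start, 10.4 N fully in, then a solid stop; springs back when let go.
- cream_jar: white cream jar with a blue cap, 52 mm in diameter, 50 mm tall, loose; on the same side of the counter as the knob. Origin at the centre of its underside. Leave it alone.
- tumbler: blue ceramic tumbler, 68 mm in diameter, 90 mm tall, loose. Origin at the centre of its underside. Leave it alone.
- spanner: steel spanner lying flat, 150 mm long along own x, loose; left. Origin at the centre of its underside. Leave it alone.
- screw_tin: low round tin, 60 mm in diameter, 30 mm tall, loose; left. Origin at the centre of its underside. Leave it alone.
Mind the look-alikes: they are no part of the job. Of the things that look like the knob, take the one that is farthest to the robot's right at the start.

How it is judged:
By the outcome, as a careful person would: the job done as asked, in the order asked, and still so for the second after the job is handed in, while the arm keeps its last pose, push and grip.
It also fails if it takes over 62 s, if anything falls off the work surface, if the arm or the gripper's body presses on something with over 40 N, if the wrist force passes 120 N, or if a joint passes its speed limit or range.

## Working session

There is one attempt and no reset: what is moved stays moved. The work goes in short steps, Python scripts to look and compute and a tool call to move; the robot and the scene stay as the last step left them, time stands still between calls to the robot, and variables do not carry over. Pictures are saved under pics/ and viewed, and the job is handed in when it is done.

Besides the shell and the picture viewer there is one more tool, called after "Emit:" as name(argument=value, ...), one argument or row to a line, values as JSON. servo_tool: Moves the arm, as the interface text tells. Its arguments: {"type":"object","properties":{"series":{"type":"array","items":{"type":"number"}},"jaw":{"type":"number"}},"required":["series"]}

```bash
mkdir -p pics; ls; python3 - <<'E'
from station import get_state, cams, manip, models
import cv2, numpy as np
s=get_state(); print({k:np.round(v,3).tolist() for k,v in s.items()})
for n in ("side","top"):
    im=cams.get_image(n); cv2.imwrite(f"pics/{n}0.png",im[:,:,::-1]); 
    c=cams.calibration(n); print(n,{k:np.round(v,3).tolist() for k,v in c.items()})
for n in ("side","top"):
  for t in ("knob","spindle","gas_slide_top","gas_slide","console"):
    print(n,t,[(np.round(d["point"],3).tolist(),round(d["score"],2)) for d in models.look_for(t,n)])
E
```

```text
pics
{'time': 0.0, 'joints': [1.08, 0.116, 1.442, -0.0, 1.584, -0.038], 'qvel': [0.0, 0.001, -0.001, -0.0, -0.001, 0.001], 'joint_efforts': [-0.002, -73.198, -63.249, 0.0, 0.006, 0.0], 'position': [0.295, 0.607, 0.231], 'eef_rot': [[0.899, -0.001, 0.437], [-0.437, -0.001, 0.899], [-0.0, -1.0, -0.001]], 'force': [0.706, 0.238, -0.226], 'torque': [-0.039, 0.024, 0.018], 'opening': 1.002}
side {'mtx': [[394.374, 0.0, 317.254], [0.0, 394.374, 199.382], [0.0, 0.0, 1.0]], 'eye': [0.528, -0.972, 0.735], 'rotation': [[0.999, 0.023, -0.034], [-0.041, 0.54, -0.841], [-0.001, 0.841, 0.541]]}
top {'mtx': [[509.157, 0.0, 327.95], [0.0, 509.157, 198.62], [0.0, 0.0, 1.0]], 'eye': [0.367, -0.002, 1.454], 'rotation': [[0.02, 0.985, -0.169], [-1.0, 0.019, -0.008], [-0.005, 0.169, 0.986]]}
side knob [([0.718, -0.2, 0.024], 0.75), ([0.484, -0.438, 0.061], 0.74), ([0.606, -0.286, 0.018], 0.72), ([0.614, -0.188, 0.025], 0.58)]
side spindle [([0.583, 0.052, 0.058], 0.38)]
side gas_slide_top [([0.606, -0.288, 0.021], 0.67)]
side gas_slide [([0.585, 0.168, 0.092], 0.44)]
side console [([0.583, 0.069, 0.05], 0.97)]
top knob [([0.6, -0.267, 0.022], 0.82), ([0.719, -0.183, 0.024], 0.82), ([0.584, 0.062, 0.063], 0.69), ([0.614, -0.175, 0.024], 0.54)]
top spindle [([0.583, 0.064, 0.059], 0.48)]
top gas_slide_top [([0.581, 0.179, 0.107], 0.39)]
top gas_slide [([0.579, 0.174, 0.103], 0.55)]
top console [([0.58, 0.135, 0.05], 0.6)]
```

View pics/side0.png

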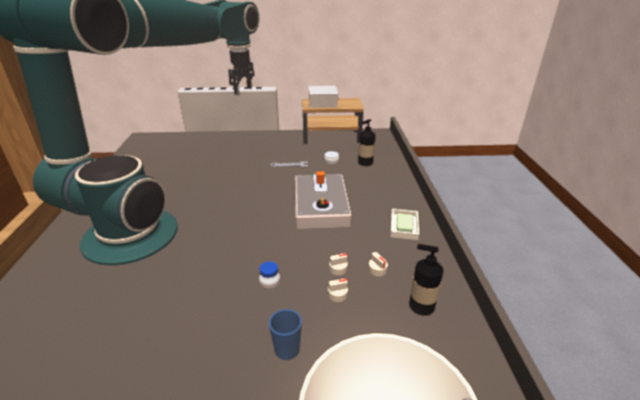

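View pics/top0.png

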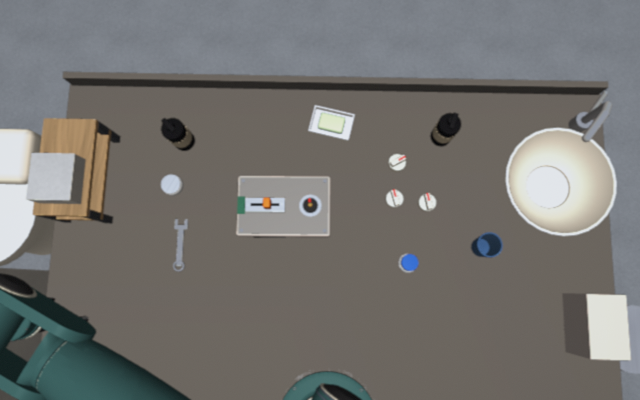

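The image shows three knob-like candidates: top (398,162), (394,198) and (428,202), which are side (378,264), (338,263) and (338,290). Top-image right is −y, so the one at top (428,202) / side (338,290) is farthest to the robot's right. I'll check it in enlarged crops.

```bash
cat > h.py <<'E'
import numpy as np, cv2
from station import get_state, cams, manip, models
def ray(n,u,v,z):
    c=cams.calibration(n);M=np.array(c["mtx"]);R=np.array(c["rotation"]);e=np.array(c["eye"])
    p=np.linalg.inv(M)@[u,v,1]; d=R@np.array([p[0],-p[1],-p[2]])
    return e+d*(z-e[2])/d[2]
def proj(n,P):
    c=cams.calibration(n);M=np.array(c["mtx"]);R=np.array(c["rotation"]);e=np.array(c["eye"])
    q=R.T@(np.array(P)-e); q=M@np.array([q[0],-q[1],-q[2]]); return q[:2]/q[2]
def crop(src,u0,v0,w,h,k,out):
    im=cv2.imread(src) if isinstance(src,str) else src
    cv2.imwrite(out,cv2.resize(im[v0:v0+h,u0:u0+w],None,fx=k,fy=k,interpolation=cv2.INTER_CUBIC))
def hstack(a,b,out):
    A=cv2.imread(a);B=cv2.imread(b);h=max(A.shape[0],B.shape[0])
    f=lambda X:cv2.copyMakeBorder(X,0,h-X.shape[0],0,8,cv2.BORDER_CONSTANT)
    cv2.imwrite(out,np.hstack([f(A),f(B)]))
E
python3 - <<'E'
from h import *
crop("pics/top0.png",380,145,65,70,6,"pics/a.png")
crop("pics/side0.png",320,245,70,60,5,"pics/b.png")
hstack("pics/a.png","pics/b.png","pics/knobs.png")
crop("pics/top0.png",230,168,108,75,3.6 and 7,"pics/boxtop.png")
crop("pics/side0.png",285,160,75,75,7,"pics/boxside.png")
E
```

```text
(no output)
```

View pics/knobs.png

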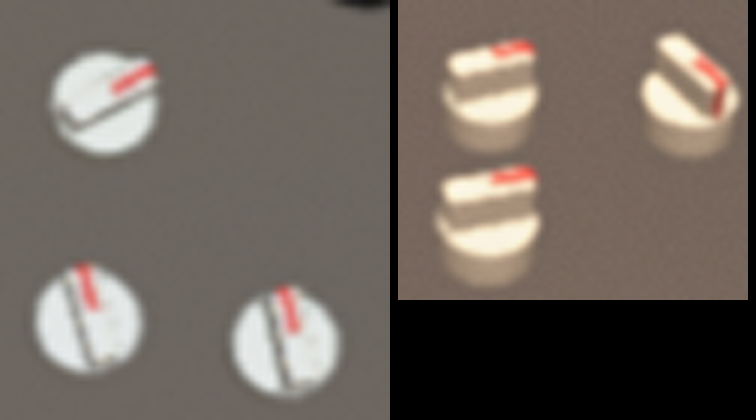

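View pics/boxtop.png

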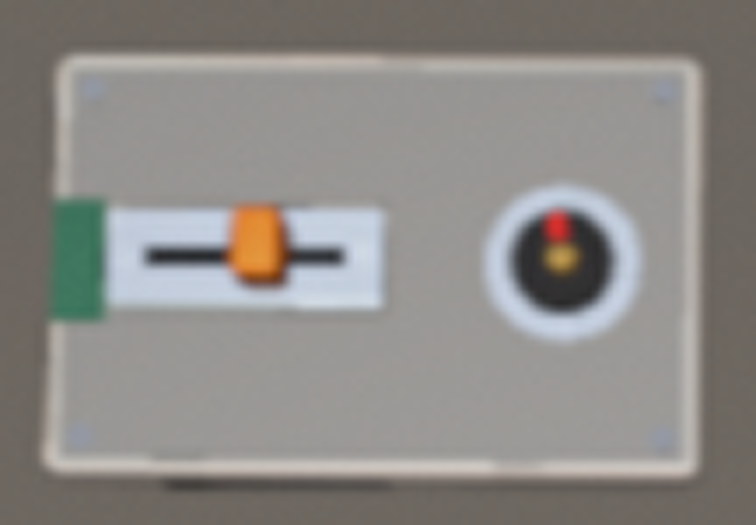

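View pics/boxside.png

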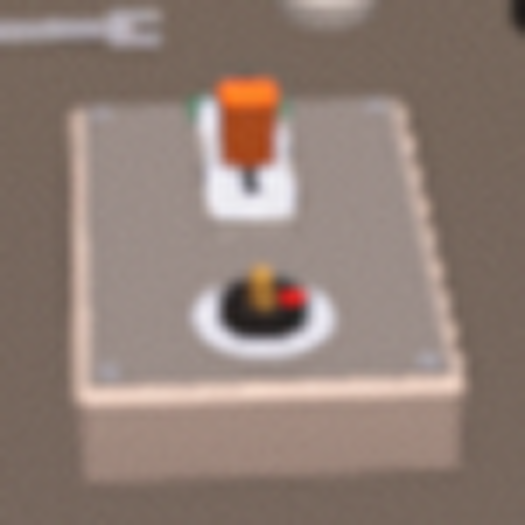

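```bash
python3 - <<'E'
from h import *
top=cv2.imread("pics/top0.png");side=cv2.imread("pics/side0.png")
def cents(im,mask,box):
    m=np.zeros_like(mask);u0,v0,u1,v1=box;m[v0:v1,u0:u1]=mask[v0:v1,u0:u1]
    v,u=np.nonzero(m); return np.array([u.mean(),v.mean()]),len(u)
def wc(im,box,w):
    u0,v0,u1,v1=box; W=w(im[v0:v1,u0:u1].astype(float)).clip(0); v,u=np.mgrid[v0:v1,u0:u1]
    return np.array([(W*u).sum()/W.sum(),(W*v).sum()/W.sum()])
red=lambda p:np.minimum(p[...,2]-p[...,1]-60,p[...,2]-p[...,0]-60)
bright=lambda p:((p.min(-1)>150)|((p[...,2]-p[...,1])>60)).astype(float)
# knob (z skirt top .023; stripe .047)
k=wc(top,(418,188,440,214),bright); print("knob skirt px",k,"z=.02",ray("top",*k,.02))
r=wc(top,(418,188,440,214),red); print("stripe",r,ray("top",*r,.047))
rs=wc(side,(320,272,352,305),red); print("stripe side",rs,ray("side",*rs,.047))
# collar
dark=lambda p:(p.max(-1)<70).astype(float)
red1=lambda p:red(p)*(p[...,1]<80)
dm=lambda p:(((p.max(-1)<90))|((p[...,2]-p[...,0])>60)).astype(float)
c=wc(top,(298,192,324,220),dm); print("collar",c,ray("top",*c,.06))
m=wc(top,(298,192,324,220),red1); print("mark",m,ray("top",*m,.0605))
ms=wc(side,(310,195,336,212),red1); print("mark side",ms,ray("side",*ms,.0605))
cs=wc(side,(310,195,336,212),dm); print("collar side",cs,ray("side",*cs,.06))
# box corners from top crop (crop/7+offset)
off=np.array([230,168])
for p in [(65,62),(697,65),(695,472),(50,467)]:
    q=np.array(p)/7+off-.5+.07; print("corner",ray("top",*q,.05))
o=wc(top,(255,190,280,215),lambda p:((p[...,2]-p[...,0])>120).astype(float)); print("slide top",o,ray("top",*o,.10))
o=wc(side,(310,165,330,178),lambda p:((p[...,2]>225)&(p[...,2]-p[...,0]>120)).astype(float)); print("slide side",o,ray("side",*o,.104))
o=wc(top,(235,190,248,220),lambda p:((p[...,1]-p[...,2])>30).astype(float)); print("green",o,ray("top",*o,.052))
E
```

```text
knob skirt px [427.17511521 201.57142857] z=.02 [ 0.60991858 -0.27342983  0.02      ]
stripe [427.69034091 195.92329545] [ 0.62143695 -0.26996415  0.047     ]
stripe side [342.95828877 279.62352941] [ 0.61959712 -0.26843634  0.047     ]
collar [309.88059701 205.10447761] [0.58681811 0.05913971 0.06      ]
mark [309.05522388 200.05671642] [0.60087866 0.06178487 0.0605    ]
mark side [326.03202847 202.01779359] [0.59763005 0.06042594 0.0605    ]
collar side [322.3   203.275] [0.58562273 0.05452629 0.06      ]
corner [0.66634055 0.26216228 0.05      ]
corner [0.67005775 0.00741616 0.05      ]
corner [0.50579078 0.0049098  0.05      ]
corner [0.50267354 0.25990311 0.05      ]
slide top [266.26315789 202.26315789] [0.58595059 0.17522309 0.1       ]
slide side [320. 173.] [0.58377143 0.16998098 0.104     ]
green [240.90833333 205.04166667] [0.58446153 0.25196798 0.052     ]
```

The picture shows the target knob at top (427,202), side (338,290), with yaw about +13°. The collar is at top (310,205) with its mark at about +10°, and the slide is part-way at top (266,202). I'll do the slide first, starting by moving above it.

Emit:
servo_tool(
  series=[41, 5, -24, 0, -2.5, 0, 82, 10, -48, 0, -5, 0, 123, 15, -72, 0, -7.5, 0, 164, 21, -95, 0, -10, 0, 205, 28, -119, 0, -12.5, 0, 246, 35, -143, 0, -15, 0, 287, 42, -167, 0, -17.5, 0, 328, 50, -191, 0, -20, 0, 369, 57, -215, 0, -22.5, 0, 410, 64, -239, 0, -25, 0, 451, 71, -262, 0, -26.7, 0, 451, 71, -262, 0, -26.7, 0],
  jaw=-0.4,
)

```text
time: 2.1
position: [0.5873, 0.1717, 0.1595]
eef_rot: [[1.0, -0.001, -0.01], [0.01, -0.001, 1.0], [-0.001, -1.0, -0.001]]
force: [-0.3, -0.3, 0.4]
opening: 0.694
```

Emit:
servo_tool(
  series=[0, 30, 0, 0, 0, 0, 0, 60, 0, 0, 0, 0, 0, 86, 0, 0, 0, 0, 0, 86, 0, 0, 0, 0],
)

```text
time: 2.6
position: [0.585, 0.1744, 0.0727]
eef_rot: [[1.0, -0.003, -0.014], [0.014, -0.001, 1.0], [-0.003, -1.0, -0.001]]
force: [0.2, -0.7, 0.7]
opening: 0.701
```

Emit:
servo_tool(
  series=[0, 0, 0, 0, 0, 0, 0, 0, 0, 0, 0, 0, 0, 0, 0, 0, 0, 0, 0, 0, 0, 0, 0, 0, 0, 0, 0, 0, 0, 0, 0, 0, 0, 0, 0, 0],
  jaw=1,
)

```text
time: 3.35
position: [0.5867, 0.1744, 0.0758]
eef_rot: [[1.0, 0.002, -0.013], [0.013, 0.001, 1.0], [0.002, -1.0, 0.001]]
force: [-1.3, 0.8, 5.5]
opening: 0.226
```

Emit:
servo_tool(
  series=[0, 0, 10, 0, 0, 0, 0, 0, 20, 0, 0, 0, 0, 0, 30, 0, 0, 0, 0, 0, 36, 0, 0, 0, 0, 0, 36, 0, 0, 0, 0, 0, 36, 0, 0, 0],
)

```text
time: 4.1
position: [0.5862, 0.2106, 0.0759]
eef_rot: [[1.0, 0.002, -0.013], [0.013, 0.001, 1.0], [0.002, -1.0, 0.001]]
force: [-1.6, 2.5, 6.4]
opening: 0.224
```

Emit:
servo_tool(
  series=[0, 0, 2, 0, 0, 0, 0, 0, 4, 0, 0, 0, 0, 0, 4, 0, 0, 0, 0, 0, 4, 0, 0, 0],
)

```text
time: 4.6
position: [0.5862, 0.2142, 0.0759]
eef_rot: [[1.0, 0.002, -0.013], [0.013, 0.0, 1.0], [0.002, -1.0, 0.0]]
force: [-2.4, -1.1, 5.5]
opening: 0.222
```

Emit:
servo_tool(
  series=[0, 0, 1.5, 0, 0, 0, 0, 0, 3, 0, 0, 0, 0, 0, 3, 0, 0, 0, 0, 0, 3, 0, 0, 0],
)

```text
time: 5.1
position: [0.5862, 0.2147, 0.0759]
eef_rot: [[1.0, 0.001, -0.012], [0.012, -0.004, 1.0], [0.001, -1.0, -0.004]]
force: [-4.4, -21.5, 11.1]
opening: 0.221
```

Emit:
servo_tool(
  series=[0, 0, 0, 0, 0, 0, 0, 0, 0, 0, 0, 0, 0, 0, 0, 0, 0, 0, 0, 0, 0, 0, 0, 0],
  jaw=-0.3,
)

```text
time: 5.6
position: [0.5857, 0.2172, 0.0743]
eef_rot: [[1.0, 0.0, -0.013], [0.013, 0.0, 1.0], [0.0, -1.0, 0.0]]
force: [-0.0, -0.4, 0.3]
opening: 0.654
```

Emit:
servo_tool(
  series=[0, -30, 0, 0, 0, 0, 0, -60, 0, 0, 0, 0, 0, -90, 0, 0, 0, 0, 0, -90, -60, 0, 0, 0, 0, -90, -120, 0, 0, 0, 0, -90, -180, 0, 0, 0, 0, -90, -240, 0, 0, 0, 0, -90, -300, 0, 0, 0, 0, -90, -300, 0, 0, 0],
)

```text
time: 6.72
position: [0.5894, -0.0863, 0.1642]
eef_rot: [[1.0, -0.0, -0.009], [0.009, -0.0, 1.0], [-0.0, -1.0, -0.0]]
force: [0.1, 0.6, -0.6]
opening: 0.65
```

```bash
python3 - <<'E'
from h import *
print(np.round(get_state()["position"],4),get_state()["time"])
t=cams.get_image("top")[:,:,::-1];s=cams.get_image("side")[:,:,::-1]
cv2.imwrite("pics/top1.png",t);cv2.imwrite("pics/side1.png",s)
crop(t,225,165,110,80,6,"pics/boxtop1.png")
crop(t,380,140,110,100,3,"pics/a.png");crop(s,300,150,110,160,3,"pics/b.png");hstack("pics/a.png","pics/b.png","pics/c1.png")
E
```

```text
[ 0.5894 -0.0863  0.1642] 6.725
```

View pics/boxtop1.png

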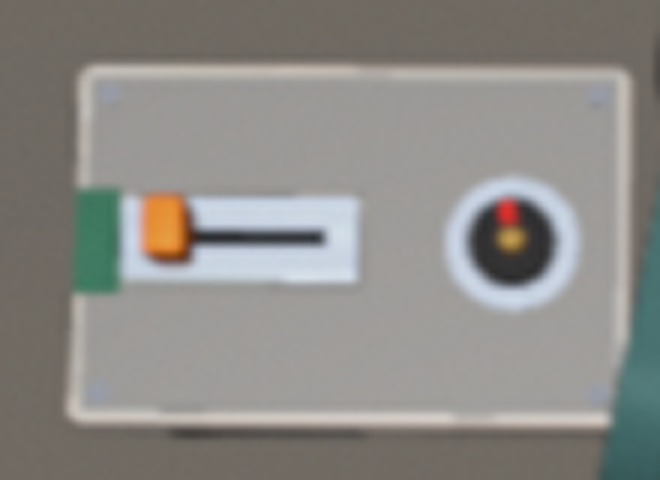

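View pics/c1.png

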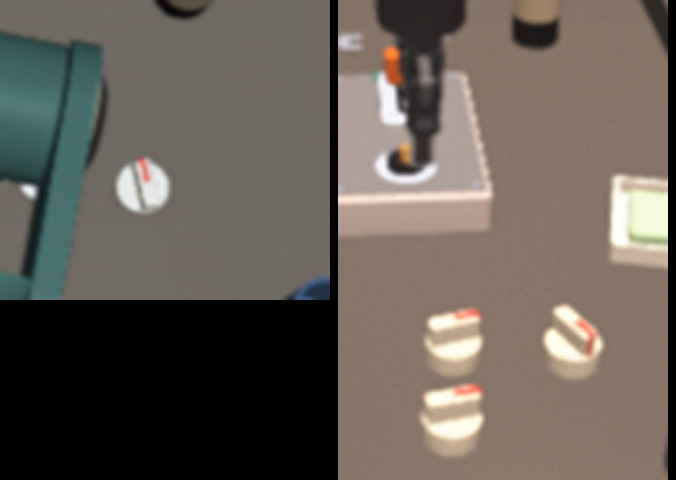

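The top crop shows the orange slide at (165,225), hard up at the green end, and the knobs untouched. Next I'll fit the target knob's pose with a silhouette model.

```bash
cat >> h.py <<'E'
K=8
def hullmask(n,pts,box):
    u0,v0,u1,v1=box
    q=np.array([proj(n,p) for p in pts]); q=(q-[u0,v0]+.5)*K-.5
    m=np.zeros(((v1-v0)*K,(u1-u0)*K),np.uint8)
    cv2.fillConvexPoly(m,cv2.convexHull(np.round(q*16).astype(np.int32)),1,shift=4); return m
def shapes(x,y,yaw,z0=0.):
    a=np.linspace(0,2*np.pi,48,endpoint=False); c,s=np.cos(yaw),np.sin(yaw)
    sk=[(x+.024*np.cos(t),y+.024*np.sin(t),z0+z) for t in a for z in (0,.023)]
    L=lambda u,v,z:(x+c*u-s*v,y+s*u+c*v,z0+z)
    bar=[L(u,v,z) for u in(-.022,.022) for v in(-.007,.007) for z in (.023,.047)]
    return sk,bar
def sil(n,x,y,yaw,box,z0=0.):
    sk,bar=shapes(x,y,yaw,z0)
    m=np.maximum(hullmask(n,sk,box),hullmask(n,bar,box))
    h,w=m.shape; return m.reshape(h//K,K,w//K,K).mean((1,3))
E
python3 - <<'E'
from h import *
from scipy.optimize import minimize
for n,src,box in (("top","pics/top0.png",(412,184,444,218)),("side","pics/side0.png",(318,270,360,308))):
    im=cv2.imread(src).astype(float);u0,v0,u1,v1=box;p=im[v0:v1,u0:u1]
    bg=np.median(np.concatenate([p[0],p[-1],p[:,0],p[:,-1]]),0)
    d=np.abs(p-bg).max(-1)
    soft=np.clip(d/(100 if n=="top" else 90),0,1)
    soft=np.clip((d-10)/(80 if n=="side" else 120),0,1)
    f=lambda q:((sil(n,q[0]/1e3,q[1]/1e3,np.deg2rad(13),box)-soft)**2).sum()
    r=minimize(f,[608,-271],method="Nelder-Mead",options=dict(initial_simplex=[[608,-271],[613,-271],[608,-266]]))
    print(n,r.x,r.fun,soft.sum())
    # stripe PCA
    w=np.minimum(p[...,2]-p[...,1],p[...,2]-p[...,0])-50; w=w.clip(0,80)
    v,u=np.nonzero(w>0); W=w[v,u]
    P=np.array([ray(n,a+u0,b+v0,.047)[:2] for a,b in zip(u,v)])
    mu=(P*W[:,None]).sum(0)/W.sum(); C=np.cov(P.T,aweights=W); e,V=np.linalg.eigh(C); d=V[:,1]*np.sign(V[0,1])
    print(" stripe",mu,"yaw",np.degrees(np.arctan2(d[1],d[0])),np.sqrt(e)*1e3)
E
```

```text
Traceback (most recent call last):
  File "h.py", line 31, in sil
    m=np.maximum(hullmask(n,sk,box),hullmask(n,bar,box))
                 ~~~~~~~~^^^^^^^^^^
  File "h.py", line 20, in hullmask
    q=np.array([proj(n,p) for p in pts]); q=(q-[u0,v0]+.5)*K-.5
                ~~~~^^^^^
  File "h.py", line 8, in proj
    c=cams.calibration(n);M=np.array(c["mtx"]);R=np.array(c["rotation"]);e=np.array(c["eye"])
ValueError: time passes only in moves, steps and waits
```

```bash
python3 - <<'E'
s=open("h.py").read()
s=s.replace("def ray","_c={}\ndef cal(n):\n    if n not in _c: _c[n]=cams.calibration(n)\n    return _c[n]\ndef ray",1).replace("c=cams.calibration(n);","c=cal(n);")
open("h.py","w").write(s)
E
cat > fit.py <<'E'
from h import *
from scipy.optimize import minimize
def fit(n,src,box,yaw,guess,z0=0.):
    im=cv2.imread(src).astype(float);u0,v0,u1,v1=box;p=im[v0:v1,u0:u1]
    bg=np.median(np.concatenate([p[0],p[-1],p[:,0],p[:,-1]]),0)
    d=np.abs(p-bg).max(-1)
    soft=np.clip((d-10)/(80 if n=="side" else 120),0,1)
    f=lambda q:((sil(n,q[0]/1e3,q[1]/1e3,np.deg2rad(yaw),box,z0)-soft)**2).sum()
    g=guess
    r=minimize(f,g,method="Nelder-Mead",options=dict(initial_simplex=[g,[g[0]+5,g[1]],[g[0],g[1]+5]],maxfev=150))
    print(n,r.x,r.fun,soft.sum())
    w=np.minimum(p[...,2]-p[...,1],p[...,2]-p[...,0])-50; w=w.clip(0,80)
    v,u=np.nonzero(w>0); W=w[v,u]
    P=np.array([ray(n,a+u0,b+v0,z0+.047)[:2] for a,b in zip(u,v)])
    mu=(P*W[:,None]).sum(0)/W.sum(); C=np.cov(P.T,aweights=W); e,V=np.linalg.eigh(C); d=V[:,1]*np.sign(V[0,1])
    print(" stripe",mu,"yaw",np.degrees(np.arctan2(d[1],d[0])),np.sqrt(e)*1e3)
if __name__=="__main__":
    fit("top","pics/top0.png",(412,184,444,218),13,[608,-271])
    fit("side","pics/side0.png",(318,270,360,308),13,[608,-271])
E
time python3 fit.py
```

```text
top [ 610.29940064 -274.41381799] 29.25634006076389 195.41666666666666
 stripe [ 0.62146845 -0.26992168] yaw 14.997328143739358 [1.37007125 6.12011514]
side [ 606.8176655  -270.23363011] 73.21931640625 330.4625
 stripe [ 0.61951541 -0.26841267] yaw 11.88775649833716 [2.49442956 5.9528758 ]
real	0m1.628s
user	0m2.073s
sys	0m0.147s
```

Emit:
servo_tool(
  series=[3, 10, -40, 0, -3, 0, 7, 20, -80, 0, -6, 0, 11, 35, -120, 0, -9, 0, 15, 50, -160, 0, -12, 0, 17.5, 64, -186, 0, -13, 0, 17.5, 64, -186, 0, -13, 0, 17.5, 64, -186, 0, -13, 0, 17.5, 64, -186, 0, -13, 0],
  jaw=0,
)

```text
time: 7.82
position: [0.61, -0.2674, 0.1011]
eef_rot: [[0.971, 0.001, -0.239], [0.239, -0.0, 0.971], [0.001, -1.0, -0.0]]
force: [0.2, 0.1, -0.0]
opening: 0.497
```

```bash
python3 - <<'E'
from h import *
g=get_state();print(np.round(g["position"],4),np.round(g["eef_rot"],3).tolist(),g["time"])
t=cams.get_image("top")[:,:,::-1];s=cams.get_image("side")[:,:,::-1]
cv2.imwrite("pics/top2.png",t);cv2.imwrite("pics/side2.png",s)
crop(s,290,210,100,110,6,"pics/s2.png")
E
```

```text
[ 0.61   -0.2674  0.1011] [[0.971, 0.001, -0.239], [0.239, -0.0, 0.971], [0.001, -1.0, -0.0]] 7.825
```

View pics/s2.png

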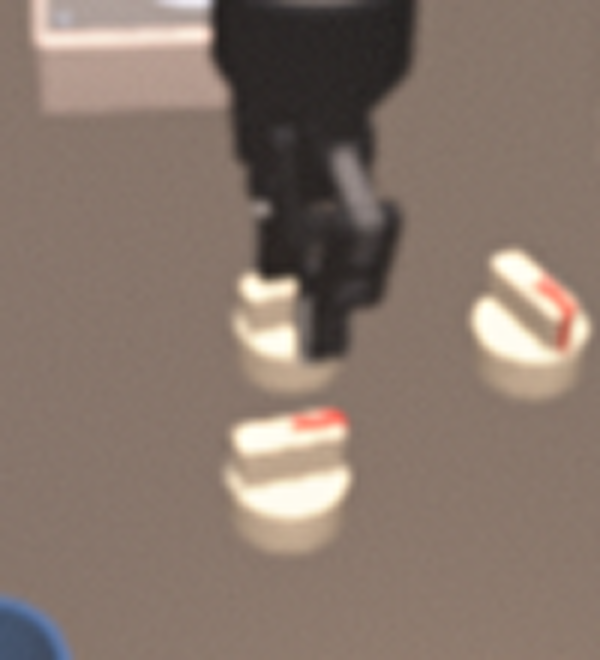

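Emit:
servo_tool(
  series=[-2.5, 20, -4, 0, 0, 0, -2.5, 40, -4, 0, 0, 0, -2.5, 60, -4, 0, 0, 0, -2.5, 70, -4, 0, 0, 0, -2.5, 74, -4, 0, 0, 0, -2.5, 74, -4, 0, 0, 0, -2.5, 74, -4, 0, 0, 0],
)

```text
time: 8.8
position: [0.6085, -0.2733, 0.0271]
eef_rot: [[0.971, 0.001, -0.238], [0.238, -0.0, 0.971], [0.001, -1.0, -0.001]]
force: [-0.2, -0.1, -0.2]
opening: 0.502
```

```bash
python3 - <<'E'
from h import *
t=cams.get_image("top")[:,:,::-1];s=cams.get_image("side")[:,:,::-1]
cv2.imwrite("pics/side3.png",s)
crop(s,290,230,100,90,7,"pics/s3.png")
E
```

```text
(no output)
```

View pics/s3.png

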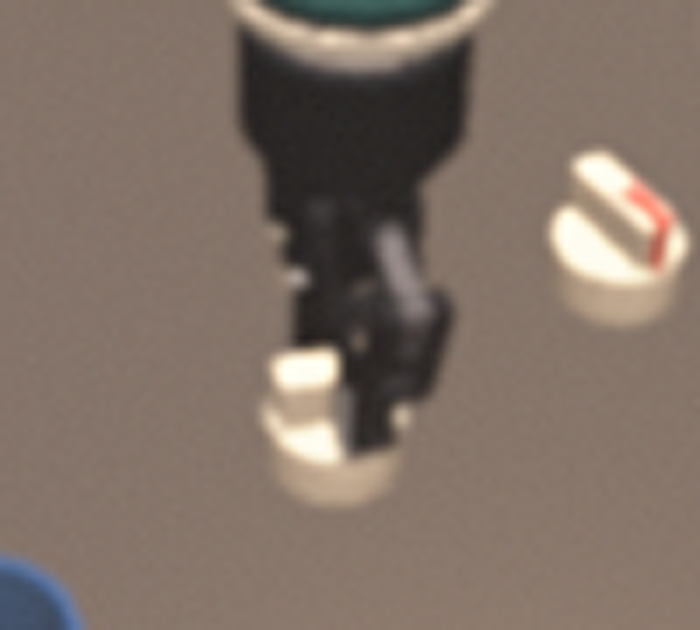

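```bash
python3 - <<'E'
from h import *
g=get_state();p=np.array(g["position"]);R=np.array(g["eef_rot"])
o=np.array([290,230])
for zz in (-.021,-.035):
  for xx in (-.011,.011):
    for back in (.0,.007,):
      P=p+R@[xx,-back,zz]; print(zz,xx,back,np.round((proj("side",P)-o+.5)*7,0))
print("knob ctr skirt top L/R",[np.round((proj("side",[.6085+d,-.272,.023])-o+.5)*7) for d in(-.024,.024)])
E
python3 - <<'E'
import sys; sys.path.insert(0,'.')
import os; os.chdir('.')
from fit import *
fit("side","pics/side0.png",(325,274,352,304),13,[608,-271])
im=cv2.imread("pics/side0.png"); print(im[285:302,322:356].min(-1))
E
```

```text
-0.021 -0.011 0.0 [331. 452.]
-0.021 -0.011 0.007 [332. 438.]
-0.021 0.011 0.0 [391. 439.]
-0.021 0.011 0.007 [392. 424.]
-0.035 -0.011 0.0 [344. 481.]
-0.035 -0.011 0.007 [345. 467.]
-0.035 0.011 0.0 [405. 468.]
-0.035 0.011 0.007 [406. 453.]
knob ctr skirt top L/R [array([274., 411.]), array([409., 407.])]
side [ 606.8176655  -270.23363011] 61.217441406249996 305.5875
 stripe [ 0.61951541 -0.26841267] yaw 11.88775649833716 [2.49442956 5.9528758 ]
[[ 93  92  91  93  93  92  99 122 151 168 167 161 153 150 140 133 126 124
  123 127 123 123 122 121 113  98  93  92  92  92  92  91  94  93]
 [ 93  93  93  93  92  98 105 109 122 133 131 126 126 127 125 122 122 122
  122 121 123 121 122 121 115 101  93  94  92  91  93  92  93  94]
 [ 93  92  92  92  96 107 116 111 115 124 125 122 124 124 124 123 125 121
  122 123 123 123 124 128 131 120 101  92  92  93  93  92  91  91]
 [ 93  95  92  93  94 117 134 126 117 121 126 125 123 123 122 122 121 124
  126 133 139 140 147 158 167 155 115  92  93  93  91  95  94  92]
 [ 93  93  92  92  98 121 148 150 129 122 122 124 123 127 132 137 141 142
  155 169
[... 1050 characters left out ...]
  93  94  94  92  92  95 102 108 114 118 120 124 126 132 133 136 131
  132 127 125 121 118 111 101  95  93  94  93  93  93  93  95  93]
 [ 95  93  94  93  94  93  95  98 105 112 118 119 123 124 127 127 129 129
  127 124 123 118 114 107  97  92  94  95  94  92  93  91  94  92]
 [ 94  93  91  93  93  90  94  97 101 108 115 118 121 124 124 127 126 127
  127 125 120 114 110 102  97  91  94  92  93  92  95  94  93  93]
 [ 93  94  91  94  92  92  94  91  95 102 105 113 118 123 125 123 125 123
  125 120 114 108 101  95  94  93  92  93  95  94  91  92  95  91]
 [ 95  94  93  94  92  94  92  93  92  93  99 103 111 116 115 115 118 117
  114 112 105 100  94  94  94  95  93  94  92  93  95  93  93  94]]
```

Emit:
servo_tool(
  series=[0, 0, 0, 0, 0, 0, 0, 0, 0, 0, 0, 0, 0, 0, 0, 0, 0, 0, 0, 0, 0, 0, 0, 0, 0, 0, 0, 0, 0, 0, 0, 0, 0, 0, 0, 0],
  jaw=1,
)

```text
time: 9.65
position: [0.6082, -0.2732, 0.0266]
eef_rot: [[0.971, 0.0, -0.238], [0.238, -0.0, 0.971], [0.0, -1.0, -0.0]]
force: [-1.6, 0.9, 5.0]
opening: 0.147
```

Emit:
servo_tool(
  series=[0, -40, 0, 0, 0, 0, 0, -80, 0, 0, 0, 0, 0, -103, 0, 0, 0, 0, 8, -103, 45, 0, 1, 0, 16, -103, 90, 0, 2, 0, 24, -103, 135, 0, 3, 0, 32, -103, 180, 0, 3.8, 0, 40, -103, 225, 0, 3.8, 0, 48, -103, 270, 0, 3.8, 0, 54, -103, 300, 0, 3.8, 0, 58.5, -103, 327, 0, 3.8, 0, 58.5, -103, 327, 0, 3.8, 0],
)

```text
time: 11.15
position: [0.5868, 0.0599, 0.1285]
eef_rot: [[0.985, -0.001, -0.175], [0.175, 0.0, 0.985], [-0.001, -1.0, 0.0]]
force: [-0.5, -1.0, -0.6]
opening: 0.146
```

Emit:
servo_tool(
  series=[0, 0, 0, 0, 0, 0, 0, 0, 0, 0, 0, 0, 0, 0, 0, 0, 0, 0],
)

```text
time: 11.52
position: [0.5872, 0.0578, 0.1292]
eef_rot: [[0.985, -0.0, -0.172], [0.172, -0.0, 0.985], [-0.0, -1.0, -0.0]]
force: [0.1, 0.1, 0.2]
opening: 0.152
```

```bash
python3 - <<'E'
from h import *
t=cams.get_image("top")[:,:,::-1];s=cams.get_image("side")[:,:,::-1]
cv2.imwrite("pics/top4.png",t);cv2.imwrite("pics/side4.png",s)
crop(s,280,130,90,100,7,"pics/s4.png")
crop(t,225,150,220,120,3.5 and 3,"pics/t4.png")
E
```

```text
(no output)
```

View pics/s4.png

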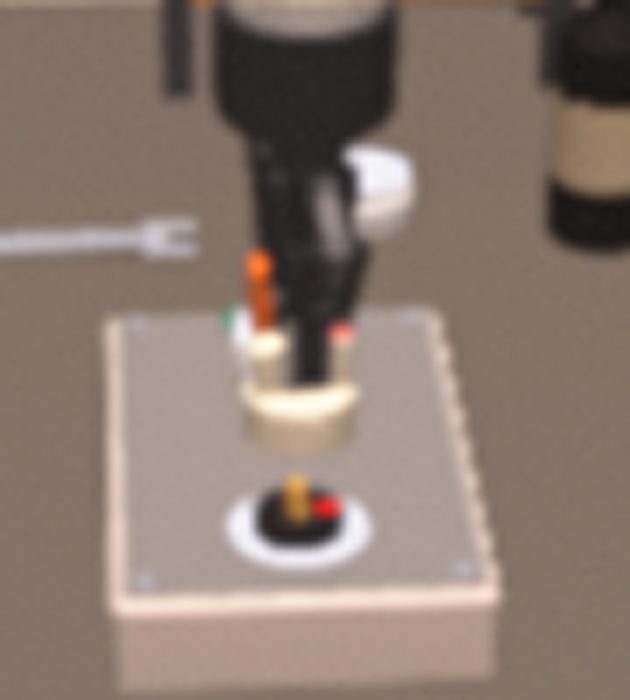

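View pics/t4.png

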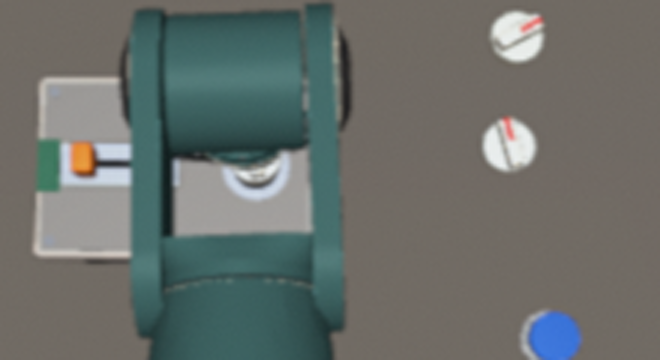

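```bash
python3 - <<'E'
from h import *
im=cv2.imread("pics/side4.png").astype(int)
o=np.array([280,130]); f=lambda P:np.round((proj("side",P)-o+.5)*7,1)
for X in (.585,.587): print(X,"shaft mid",f([X,.0588,.069]),"collar L/R",f([X-.021,.0588,.06]),f([X+.021,.0588,.06]),"skirt top L/R",f([X-.024,.0588,.1256]),f([X+.024,.0588,.1256]),"bottom ctr",f([X,.0588-.024,.1026]))
print("yellow rows B channel / R-B")
for v in range(197,205): print(v,(im[v,316:332,2]-im[v,316:332,0]))
print("skirt rows");
for v in range(184,192): print(v,im[v,311:335].min(-1))
print("collar rows")
for v in range(202,207): print(v,im[v,310:336].max(-1))
E
```

```text
0.585 shaft mid [297.8 494.3] collar L/R [250.7 512.3] [344.6 510.1] skirt top L/R [243.2 385.9] [353.7 383.5] bottom ctr [301.1 459. ]
0.587 shaft mid [302.3 494.2] collar L/R [255.2 512.2] [349.1 510. ] skirt top L/R [247.8 385.8] [358.3 383.4] bottom ctr [305.7 458.8]
yellow rows B channel / R-B
197 [20 19 21 19 26 42 49 37 24 19 19 20 20 20 20 20]
198 [21 21 19 23 45 82 98 72 33 18 17 19 20 20 21 20]
199 [ 20  21  17  23  58 113 131  98  42  13  14  17  19  20  19  22]
200 [ 15  15  14  20  63 114 131 104  48  25  31  33  29  18  17  21]
201 [  6   7   8  19  59 104 121 107  83 103 124 112  66  21   8  14]
202 [  0   3   6  17  52  97 117 111 111 157 189 171  96  18  -3   4]
203 [ -5   3   8  13  38  76 100  95  83 107 132 117  54   0  -6  -3]
204 [-4  5  9 11 18 38 54 51 30 30 33 23  0 -9 -6 -4]
skirt rows
184 [151 146 144 157 169 150 136 136 130 117 101  75  61  64  69  93 125 148
 154 150 151 152 152 152]
185 [153 148 147 164 179 167 150 151 148 142 130 121 122 128 137 158 181 193
 191 176 159 151 151 151]
186 [150 149 149 161 179 182 186 193 194 195 189 190 197 201 207 218 22
[... 413 characters left out ...]
 124
 121 130 147 150 151 153]
191 [151 151 149 138 123 120 125 134 136 139 143 143 144 144 146 140 132 124
 120 129 145 151 151 151]
collar rows
202 [171 171 178 202 227 218 156  83  50  57  97 147 175 168 156 194 227 228
 219 212 224 210 184 171 171 171]
203 [170 173 194 225 244 232 153  66  45  54  82 128 155 152 127 146 169 166
 166 199 242 236 200 175 171 171]
204 [172 178 205 240 249 236 150  64  45  51  62  83 104 100  75  70  71  74
 118 204 245 243 215 182 173 171]
205 [171 178 207 241 248 238 159  73  47  44  49  52  60  56  46  43  42  59
 132 213 244 244 221 186 171 171]
206 [170 175 196 231 245 240 193 118  65  47  43  43  43  43  43  46  59  98
 167 232 244 242 217 184 170 172]
```

Emit:
servo_tool(
  series=[0.6, 8, 1.6, 0, -1, 0, 0.6, 15, 1.6, 0, -1, 0, 0.6, 20, 1.6, 0, -1, 0, 0.6, 20, 1.6, 0, -1, 0, 0.6, 20, 1.6, 0, -1, 0],
)

```text
time: 12.25
position: [0.5876, 0.0601, 0.1094]
eef_rot: [[0.982, 0.0, -0.19], [0.19, -0.0, 0.982], [0.0, -1.0, -0.0]]
force: [0.2, 0.2, -0.5]
opening: 0.148
```

```bash
python3 - <<'E'
from h import *
s=cams.get_image("side")[:,:,::-1]
cv2.imwrite("pics/side5.png",s)
crop(s,295,165,55,55,10,"pics/s5.png")
E
```

```text
(no output)
```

View pics/s5.png

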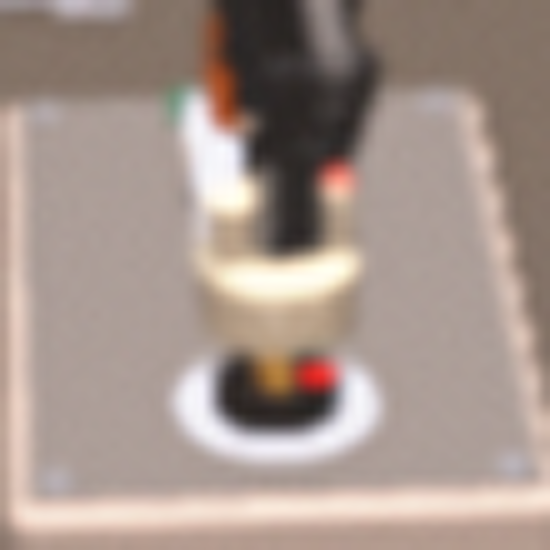

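The picture shows the knob, skirt centre (280,300), directly above the shaft (275,375), with the red marks on the same side. I'll lower it with a force check.

Emit:
servo_tool(
  series=[0, 3, 0, 0, 0, 0, 0, 6, 0, 0, 0, 0, 0, 9, 0, 0, 0, 0, 0, 11, 0, 0, 0, 0, 0, 11, 0, 0, 0, 0],
)

```text
time: 12.92
position: [0.5874, 0.0601, 0.0981]
eef_rot: [[0.982, -0.0, -0.19], [0.19, -0.0, 0.982], [-0.0, -1.0, 0.0]]
force: [0.4, -0.7, -1.1]
opening: 0.15
```

Emit:
servo_tool(
  series=[0, 3, 0, 0, 0, 0, 0, 6, 0, 0, 0, 0, 0, 8, 0, 0, 0, 0, 0, 8, 0, 0, 0, 0],
)

```text
time: 13.42
position: [0.5874, 0.0601, 0.0901]
eef_rot: [[0.982, -0.0, -0.19], [0.19, -0.0, 0.982], [-0.0, -1.0, 0.0]]
force: [-0.0, -0.2, -0.3]
opening: 0.151
```

Emit:
servo_tool(
  series=[0, 2, 0, 0, 0, 0, 0, 4, 0, 0, 0, 0, 0, 6, 0, 0, 0, 0, 0, 6, 0, 0, 0, 0, 0, 6, 0, 0, 0, 0],
)

```text
time: 14.05
position: [0.5876, 0.0601, 0.0846]
eef_rot: [[0.982, 0.0, -0.19], [0.19, 0.0, 0.982], [0.0, -1.0, -0.0]]
force: [-1.4, -0.0, 3.9]
opening: 0.152
```

Emit:
servo_tool(
  series=[0, 2, 0, 0, 0, 0, 0, 4, 0, 0, 0, 0, 0, 6, 0, 0, 0, 0, 0, 6, 0, 0, 0, 0, 0, 6, 0, 0, 0, 0],
)

```text
time: 14.68
position: [0.5877, 0.0601, 0.0788]
eef_rot: [[0.982, 0.001, -0.19], [0.19, 0.0, 0.982], [0.001, -1.0, -0.0]]
force: [-1.1, 0.9, 9.1]
opening: 0.145
```

Emit:
servo_tool(
  series=[0, 1, 0, 0, 0, 0, 0, 2, 0, 0, 0, 0, 0, 2, 0, 0, 0, 0, 0, 2, 0, 0, 0, 0],
)

```text
time: 15.18
position: [0.588, 0.0601, 0.0783]
eef_rot: [[0.982, 0.002, -0.19], [0.19, 0.0, 0.982], [0.002, -1.0, -0.0]]
force: [-8.9, -0.1, 23.5]
opening: 0.154
```

Emit:
servo_tool(
  series=[0, 0, 0, 0, 0, 0, 0, 0, 0, 0, 0, 0, 0, 0, 0, 0, 0, 0, 0, 0, 0, 0, 0, 0],
)

```text
time: 15.68
position: [0.588, 0.0601, 0.0783]
eef_rot: [[0.982, 0.002, -0.19], [0.19, 0.0, 0.982], [0.002, -1.0, -0.0]]
force: [-8.9, -1.1, 23.5]
opening: 0.15
```

```bash
python3 - <<'E'
from h import *
s=cams.get_image("side")[:,:,::-1];t=cams.get_image("top")[:,:,::-1]
cv2.imwrite("pics/side6.png",s);cv2.imwrite("pics/top6.png",t)
crop(s,290,155,65,65,7,"pics/a.png");crop(t,225,160,110,80,3,"pics/b.png");hstack("pics/a.png","pics/b.png","pics/c6.png")
E
```

```text
(no output)
```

View pics/c6.png

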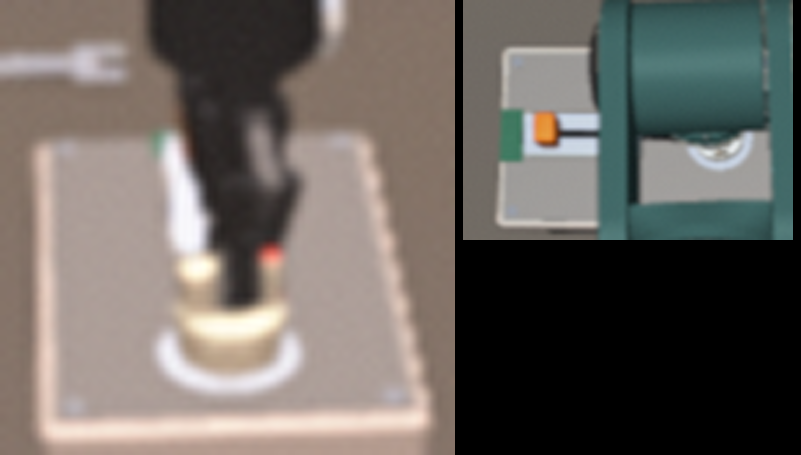

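View pics/top6.png

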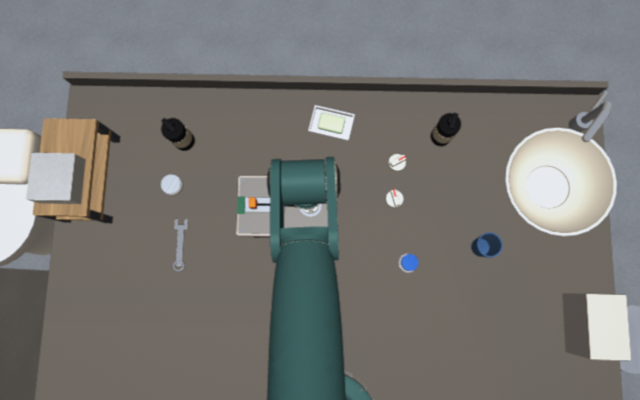

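```bash
python3 - <<'E'
from h import *
for f in("pics/top0.png","pics/top1.png","pics/top6.png"):
    im=cv2.imread(f).astype(float)[190:215,244:282]; w=(im[...,2]-im[...,0]-60).clip(0,100); v,u=np.mgrid[190:215,244:282]
    print(f,ray("top",(w*u).sum()/w.sum(),(w*v).sum()/w.sum(),.1))
g=get_state();print(np.round(g["force"],1),g["opening"],g["time"])
E
```

```text
pics/top0.png [0.58594464 0.1754391  0.1       ]
pics/top1.png [0.58533658 0.2136443  0.1       ]
pics/top6.png [0.58533545 0.213631   0.1       ]
[-8.9 -1.2 23.6] 0.14998259923672153 15.775
```

```bash
python3 -c "
from station import manip
print(manip.close_job())"
```

```text
the job is handed in; nothing more can be done
None
```

I finished both parts of the job and handed it in at about 15.8 s, with the gripper still holding the knob pressed in. No verdict was reported.

- **Gas slide:** I gripped the orange slide and pushed it to its stop at the green end. The force rose to about 21 N with no further movement. The last top picture puts its grip at y ≈ 0.2136, where the full-open position was expected, and it had not shifted since release.
- **Knob:** I took the one of the three look-alikes farthest to the robot's right and turned it to about 11° to match the red mark. It slid over the D-shaft with almost no force (about 1 N or less). I then pressed it through the spring, about 4 N to start and 9 N near the end, onto the solid stop. The final hold is a steady 23.5 N down with the tool tip at z = 0.0783, against 0.0786 expected.
- **Other items:** In the last top picture the jar, tumbler, spanner, tin and the other two knobs look unmoved.

**Checks that disagreed:**
- The two cameras differed by about 3 mm in x, so I lined the knob up with the shaft in the side view.
- The shaft-mark angle came out between about 9° and 12° depending on the measurement, well inside the fit tolerance.
- A sideways force of about 9 N remained during the final press, and it held steady.

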